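Stack the parts cups and hold the case open for them

TASK

Nest the two steel cups that stand on the bare bench into the cup that stands on the black mat, one inside the other, so that all three form one fully seated, upright stack on the mat, and let go of them. Then raise the lid of the aluminium parts case to 45 degrees from shut with the gripper and hold it there so that a colleague can put the stack away: the lid falls shut by itself, so finish while still holding it with the fingers. Do not disturb the screwdriver, the tin and the eraser.

Things in the scene. Friction and masses are not known exactly. Their poses are not given: they have to be found in the camera images.
- cup_a: steel cup, one of three alike, 65 high, open on top, 70 to 120 g: tapering body (outer diameter 36 at the foot, 53 at height 46), then an upright collar from height 45 to the rim, outer diameter 60, inner 55. A nested cup's collar rests on the rim below, so it sits 20 higher. Origin: centre of the underside, z up. This one stands on the black mat, at the start near its middle.
- cup_b: steel cup, one of three alike, 65 high, open on top, 70 to 120 g: tapering body (outer diameter 36 at the foot, 53 at height 46), then an upright collar from height 45 to the rim, outer diameter 60, inner 55. A nested cup's collar rests on the rim below, so it sits 20 higher. Origin: centre of the underside, z up. Starts on the bare bench, on the robot's side of the mat.
- cup_c: steel cup, one of three alike, 65 high, open on top, 70 to 120 g: tapering body (outer diameter 36 at the foot, 53 at height 46), then an upright collar from height 45 to the rim, outer diameter 60, inner 55. A nested cup's collar rests on the rim below, so it sits 20 higher. Origin: centre of the underside, z up. Starts on the bare bench, on the robot's side of the mat, beside the other.
- mat: black rubber mat, fixed, 130 x 130, 3 thick. Origin at the centre of its underside. It lies left or right of the middle of the bench, the case on the other side.
- case: aluminium parts case, fixed, 180 (its x) x 200 (its y) x 110 high, with a hinged lid on top. Origin at the centre of its underside; its x axis points from the front (grip side, towards the robot) to the hinge side.
- lid (a joint): angle of the case's lid (180 x 200, 4 thick) in rad: 0 shut (level), growing as the front edge rises about the hinge along the case's far top edge; 0.785 is 45 degrees; it stops at 1.35. No spring, almost no friction: its weight (0.3 to 0.55 kg) makes it fall shut from any angle.
- lid_grip (a point): centre of the lid's grip: black round bar, diameter 16, length 36, parallel to the hinge (case's y), on a neck 14 wide, 36 in front of the middle of the lid's front edge, 216 from the hinge, 115 above the bench when shut, nothing under it. Pinch it from above on its two flat ends (it then turns between the fingers as the lid rises) or across its diameter.
- lid_hinge (a point): middle of the hinge line, on the case's far top edge, 110 above the bench. The bar moves on a circle about it.
- driver: bystander: screwdriver, 150 long, lying on the bench between case and mat. Leave alone.
- tin: bystander: round tin of brass wool, diameter 72, 35 high. Origin at the centre of its underside. Leave alone.
- eraser: bystander: white eraser block, 50 x 30 x 22. Origin at the centre of its underside. Leave alone.
Things that resemble listed ones, but are neither listed nor needed, are in the scene too. What is shaped like the cup_c but orange is not meant.

How it is judged (in metres and radians):
On the way, in this order (a step that is already met when the one before it is completed fails the run):
1. all three cups form one seated, upright stack on the mat and are let go, the lid still shut (((z of cup_b in the frame of cup_a between 0.017 and 0.024 m and z of cup_c in the frame of cup_a between 0.036 and 0.047 m) or (z of cup_c in the frame of cup_a between 0.017 and 0.024 m and z of cup_b in the frame of cup_a between 0.036 and 0.047 m)) and horizontal distance between each of cup_b, cup_c and cup_a below 0.006 m and horizontal distance between cup_a and mat below 0.06 m and height (world z) of cup_a below 0.008 m and angle between each of cup_a, cup_b, cup_c's own z axis and vertical below 0.1 rad and contact force between the fingers and cup_a below 0.1 N and contact force between the fingers and cup_b below 0.1 N and contact force between the fingers and cup_c below 0.1 N and linear speed of each of cup_a, cup_b, cup_c below 0.02 m/s and value of joint lid below 0.1 rad), for 0.2 s.
2. the lid is held still by the fingers at about 45 degrees (value of joint lid between 0.655 and 0.916 rad and velocity of joint lid between -0.08 and 0.08 rad/s and contact force between the fingers and lid above 0.4 N), for 0.3 s.
At the end, for the whole second after the job is handed in: The cups stand upright (0.1 rad) and still on the mat, nested fully (20 and 40 mm above the lowest) and concentric within 6 mm, not touched by the fingers; the lid stands still at 45 degrees within 7.5, carried by the fingers (over 0.4 N) and propped by nothing else (all of step 2 and ((z of cup_b in the frame of cup_a between 0.017 and 0.024 m and z of cup_c in the frame of cup_a between 0.036 and 0.047 m) or (z of cup_c in the frame of cup_a between 0.017 and 0.024 m and z of cup_b in the frame of cup_a between 0.036 and 0.047 m)) and horizontal distance between each of cup_b, cup_c and cup_a below 0.006 m and horizontal distance between cup_a and mat below 0.06 m and height (world z) of cup_a below 0.008 m and angle between each of cup_a, cup_b, cup_c's own z axis and vertical below 0.1 rad and contact force between the fingers and cup_a below 0.1 N and contact force between the fingers and cup_b below 0.1 N and contact force between the fingers and cup_c below 0.1 N and linear speed of each of cup_a, cup_b, cup_c below 0.02 m/s and contact force between lid and driver below 0.2 N and contact force between lid and tin below 0.2 N and contact force between lid and eraser below 0.2 N and contact force between lid and cup_a below 0.2 N and contact force between lid and cup_b below 0.2 N and contact force between lid and cup_c below 0.2 N); the arm keeps its last pose, push and grip.
It fails at once if the screwdriver is moved more than 30 mm (distance of driver from where it was at the start of the episode above 0.03 m).
It fails at once if the tin is moved more than 30 mm (distance of tin from where it was at the start of the episode above 0.03 m).
It fails at once if the eraser is moved more than 30 mm (distance of eraser from where it was at the start of the episode above 0.03 m).
It also fails if it takes over 58 s, if anything falls off the work surface, if the arm or the gripper's body presses on something with over 40 N, if the wrist force passes 120 N, or if a joint passes its speed limit or range.

ROBOT

A 7-joint arm with a two-finger parallel gripper is mounted at the origin on the work surface. World frame = base frame: x ahead of the robot, y to its left, z up, the work surface at z = 0. Lengths are in m, angles in degrees, forces in N, time in s.
With the tool pointing down it reaches from about 0.425 to 0.875 m from the base axis. Payload 4.7 kg.
Tool frame: the origin (TCP) lies midway between the tips of the shut fingers; the grasp point (between the pads) lies 19 mm behind it; z points along the fingers, y is the line along which they close (so a half turn about z gives the same grasp; the last joint's range is limited). The gripper opens to 87 mm and grips with 3 to 60 N. Pads are 19 mm wide; open, the fingers measure 117 mm over their backs; the gripper's body (75 mm by 190 mm) begins 51 mm behind the grasp point.
Start: joints at [71.511, 18.392, -4.016, 83.108, 1.295, 78.541, -3.26], TCP at [0.215, -0.614, 0.195] pointing down, gripper open.
Joint ranges: [-163.93, 163.93], [-17.29, 119.83], [-79.2, 71.16], [3.27, 140.29], [-89.18, 269.18], [5.43, 117.66], [-154.24, 154.24]. Speed limits (degrees/s): [147.25, 147.25, 180, 180, 180, 180, 180].

INTERFACE

Orientations are given as [roll, pitch, yaw] about the fixed x, y, z axes, in that order (R = Rz(yaw) Ry(pitch) Rx(roll)).
In Python, from cell import env gives the robot as it stands.
- The arm moves only by the tool step_arm, never from a script. Its argument "moves" is a list of rows, each an object with "dp": the shift along the tool's x, y, z in mm, a list of three; "dr": the turn, a rotation vector about the tool's x, y, z in rad, a list of three; "fingers": the closure, from 0 (fully open) to 1 (shut). In form: [{"dp": [dx, dy, dz], "dr": [ax, ay, az], "fingers": fingers}, ...]. A call has exactly 5 rows; each row shifts and turns the commanded pose from where the row before left it, along the tool's axes as they then stand; what a row does not reach is not made up. A row lasts 1/8 s, in which the tool goes at most 62.5 mm and 10.7 degrees, less where a joint would pass 70% of its speed; a pose out of reach is approached as far as the arm can. A call with a gripper value outside its range is refused whole. The fingers move at their own pace and stop on an object; "squeeze" is the grip in N (left out, the last holds). Time passes only in rows, so rows that do not move let the fingers close, or fill a call up. It gives the time, the measured TCP pose, the force, the opening and the grip force at its end, in the units of the state.
- env.get_obs(): the state, without advancing time (a new reading comes with each control period).
- env.read_camera(name): name is "scene" or "top" or "wrist"; returns the picture (480x640x3 uint8, red, green, blue); there is no depth.
- env.camera_model(name): a dict with "fx", "fy", "cx", "cy" (pixels), "k1" (the pictures are not rectified: a ray, as slopes to the right and down, at radius r is drawn at 1 + k1 r^2 times it, then the intrinsics apply), "R" (3x3) and "t" (3): a world point X has camera coordinates R X + t. Camera axes: x right, y down, z forward; pixel columns grow to the right and rows downward; lengths in m; the calibration is good to about 2 mm. A picture is of the moment at which its call begins: read the wrist's pose just before it. camera_model takes no time and is no camera call; for the wrist camera it gives the pose at the moment of the call.
- env.sign_off(): hands the job in; it is judged then, once.
The state is a dict: "time_s": time; "qpos": joint angles; "joint_velocities": joint speeds; "effort": joint torques, N m; "tool_pos": TCP position; "tool_rot": TCP orientation; "force": force on the tool from outside, world axes, zero at the start; "wrist_torque": the same for the moment, N m; "grip_width": finger opening in m; "grasp_force": force on a finger pad.
Only numpy, scipy, OpenCV 4.12 (cv2) and the standard library are available. Lean on these libraries where they do the work, as an engineer would, in place of code of your own. Each camera call takes 0.05 s, during which the arm holds its last target. There are 200 camera calls.

## Working session

There is one attempt and no reset: what is moved stays moved. The work goes in short steps, Python scripts to look and compute and a tool call to move; the robot and the scene stay as the last step left them, time stands still between calls to the robot, and variables do not carry over. Pictures are saved under pics/ and viewed, at most 13 in all, crops included, and the job is handed in when it is done.

Besides the shell and the picture viewer there is one more tool, called after ">>>" in YAML: its name, and indented under it one key for each argument. step_arm: Moves the arm, as the interface text tells. Its arguments: {"type":"object","properties":{"moves":{"type":"array","items":{"type":"object","properties":{"dp":{"type":"array","items":{"type":"number"}},"dr":{"type":"array","items":{"type":"number"}},"fingers":{"type":"number"}}}},"squeeze":{"type":"number"}},"required":["moves"]}

```bash
ls; mkdir -p pics; cat > h.py <<'E'
import numpy as np, cv2
from cell import env
def ray(name,uv,m=None):
    m=m or env.camera_model(name); K=np.array([[m['fx'],0,m['cx']],[0,m['fy'],m['cy']],[0,0,1.]])
    p=cv2.undistortPoints(np.array(uv,float).reshape(-1,1,2),K,np.array([m['k1'],0,0,0,0.])).reshape(-1,2)
    R=np.array(m['R']);t=np.array(m['t'])
    return -R.T@t,np.c_[p,np.ones(len(p))]@R
def onz(name,uv,z,m=None):
    c,d=ray(name,uv,m); return c+d*((z-c[2])/d[:,2])[:,None]
def proj(name,X,m=None):
    m=m or env.camera_model(name); c=np.atleast_2d(X)@np.array(m['R']).T+np.array(m['t']); s=c[:,:2]/c[:,2:]
    s=s*(1+m['k1']*(s**2).sum(1))[:,None]; return s*[m['fx'],m['fy']]+[m['cx'],m['cy']]
def snap(name,f):
    im=env.read_camera(name); cv2.imwrite('pics/'+f,im[...,::-1]); return im
E
python3 - <<'E'
from h import *
snap('top','top0.png');snap('scene','sc0.png')
o=env.get_obs();print(o)
for n in('top','scene','wrist'):
    m=env.camera_model(n);print(n,-np.array(m['R']).T@m['t'],m)
E
```

```text
pics
{'time_s': 0.1, 'qpos': array([71.5109471 , 18.4358738 , -4.01700575, 83.16634986,  1.29347133,
       78.54337921, -3.25870267]), 'joint_velocities': array([-0.03660805, -0.04394933, -0.05284974, -0.23259975, -0.06098781,
        0.06230161,  0.13711716]), 'effort': array([-5.71538076e-04, -4.92572308e+01, -4.05845381e-01, -3.13397634e+01,
       -6.41590334e-02,  3.94975394e-02,  6.41150928e-05]), 'tool_pos': array([ 0.21459534, -0.61297262,  0.1937728 ]), 'tool_rot': array([-1.79899552e+02,  3.54447071e-03,  1.93010074e+01]), 'force': array([0.04926364, 0.0174927 , 0.38489589]), 'wrist_torque': array([-0.00743973,  0.02547099,  0.02556504]), 'grasp_force': 0.0, 'grip_width': 0.08648407398410406}
top [ 0.28474088 -0.01202007  1.43450639] {'fx': 572.9939109470623, 'fy': 572.9939109470623, 'cx': 316.9589365793525, 'cy': 230.23741365409825, 'k1': 0.01864315362251212, 'R': array([[ 0.00230463, -0.99999492, -0.00220061],
       [-0.9802472 , -0.0018239 , -0.19776779],
       [ 0.19776277,  0.00261292, -0.98024643]]), 't': array([-0.00951944,  0.56279369,  1.34989002])}
scene [ 0.96108264 -0.47974762  0.74305326] {'fx': 452.05008916260863, 'fy': 452.05008916260863, 'cx': 315.0539915889723, 'cy': 240.31822030995772, 'k1': -0.05374842637321823, 'R': array([[ 0.74640241,  0.66549434,  0.0008516 ],
       [ 0.49263572, -0.55166711, -0.67303302],
       [-0.44742986,  0.502773  , -0.73961194]]), 't': array([-0.39871786, -0.23802524,  1.22079229])}
wrist [ 0.27754056 -0.59158121  0.38383844] {'fx': 384.55535969702805, 'fy': 384.55535969702805, 'cx': 321.84908924984296, 'cy': 234.5228927953858, 'k1': -0.015449938925147616, 'R': array([[ 3.30390931e-01, -9.43843681e-01, -9.68783737e-04],
       [-9.14580381e-01, -3.20400632e-01,  2.46751216e-01],
       [-2.33204975e-01, -8.06383334e-02, -9.69078376e-01]]), 't': array([-0.64968522, -0.03042245,  0.38898924])}
```

View pics/top0.png

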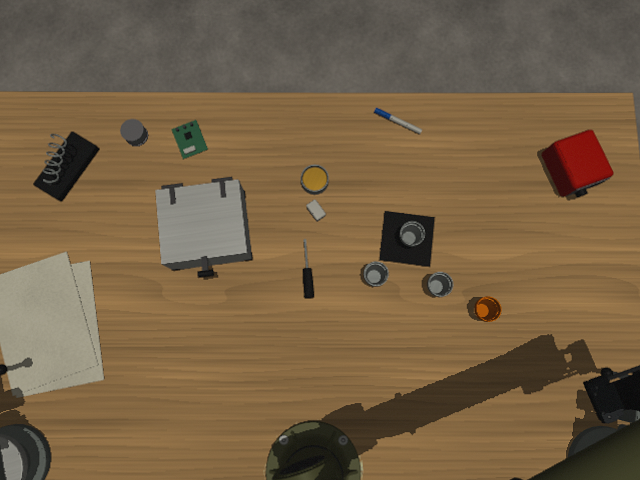

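View pics/sc0.png

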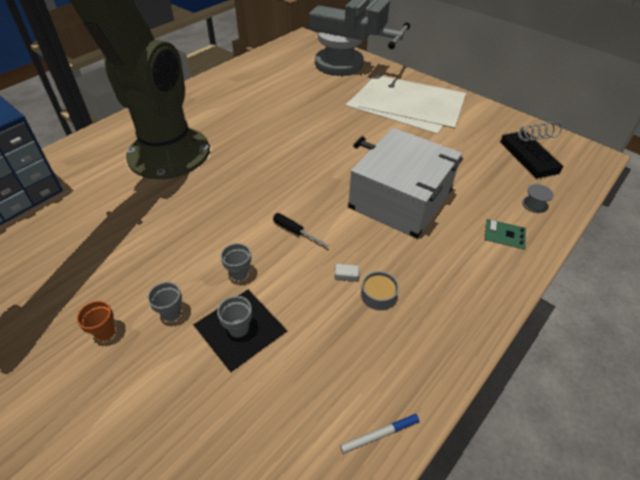

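The top view shows the mat cup at (411,235) and the bench cups at (375,274) and (439,285). The orange decoy is at (487,309), the lid bar near (207,271), the driver at (308,270), the tin at (315,180) and the eraser at (316,210). The scene view agrees.

```bash
python3 - <<'E'
from h import *
for n,f in(('top','top0.png'),('scene','sc0.png')):
    im=cv2.imread('pics/'+f); hsv=cv2.cvtColor(im,cv2.COLOR_BGR2HSV)
    print(n,onz(n,[(411,235),(375,274),(439,285),(487,309)],.06).round(3).tolist()) if n=='top' else 0
    cr=im[190:340,150:510] if n=='top' else im[220:370,60:420]
    big=cv2.resize(cr,None,fx=2.2,fy=2.2,interpolation=cv2.INTER_CUBIC)
    s=cv2.resize((hsv[190:340,150:510,1] if n=='top' else hsv[220:370,60:420,1]),None,fx=2.2,fy=2.2)
    cv2.imwrite('pics/c_%s.png'%n,np.vstack([big]) )
    m=((hsv[...,1]<75)&(hsv[...,2]>45)).astype(np.uint8)
    for c in cv2.findContours(m,cv2.RETR_EXTERNAL,cv2.CHAIN_APPROX_NONE)[0]:
        if 150<cv2.contourArea(c)<12000: print(n,cv2.contourArea(c),cv2.boundingRect(c),np.round(cv2.minEnclosingCircle(c),1) if 0 else cv2.minEnclosingCircle(c))
a=cv2.imread('pics/c_top.png');b=cv2.imread('pics/c_scene.png')
cv2.imwrite('pics/crop1.png',cv2.resize(np.vstack([a,b]),(720,600)))
P=onz('top',[(203,264),(207,273)],.115);print('bar',P)
print('driver',onz('top',[(305,240),(308,297)],.01),'tin',onz('top',[(315,180),(316,210)],.03))
print('case corners',onz('top',[(157,190),(240,180),(250,260),(163,269)],.112),'mat',onz('top',[(384,211),(434,217),(430,266),(380,261)],.003))
E
```

```text
top [[0.551, -0.238, 0.06], [0.455, -0.148, 0.06], [0.429, -0.301, 0.06], [0.372, -0.413, 0.06]]
top 917.5 (0, 433, 28, 47) ((12.5, 456.0), 25.714879989624023)
top 338.0 (23, 427, 24, 53) ((32.5, 453.0), 27.354257583618164)
top 473.0 (427, 272, 27, 25) ((439.875, 284.375), 13.139972686767578)
top 462.0 (363, 261, 26, 25) ((375.5, 273.5), 12.747649192810059)
top 11917.5 (0, 252, 104, 146) ((49.701324462890625, 327.5410461425781), 77.2794418334961)
top 468.0 (400, 221, 26, 25) ((412.21697998046875, 232.7688751220703), 12.785209655761719)
top 208.5 (306, 200, 20, 21) ((315.3474426269531, 209.82203674316406), 10.518048286437988)
top 7209.5 (155, 177, 96, 94) ((202.5, 224.0), 58.41456604003906)
top 583.5 (301, 164, 28, 29) ((314.5367736816406, 178.7058868408203), 14.782073974609375)
top 187.0 (45, 134, 22, 33) ((54.5, 150.0), 16.620868682861328)
top 384.5 (120, 119, 24, 23) ((131.75315856933594, 129.66455078125), 11.82889461517334)
top 155.5 (389, 114, 33, 20) ((405.3376770019531, 123.66883087158203), 17.293289184570312)
scene 768.5 (340, 413, 80, 40) ((380.0, 433.5), 42.34688186645508)
s
[... 1064 characters left out ...]
15429688, 46.062950134277344), 34.12574005126953)
scene 861.0 (211, 7, 29, 46) ((229.50877380371094, 29.411306381225586), 22.856996536254883)
bar [[0.47052102 0.25579151 0.115     ]
 [0.44954794 0.24566242 0.115     ]]
driver [[0.54690323 0.02194612 0.01      ]
 [0.40336202 0.01358297 0.01      ]] tin [[ 0.69853048 -0.00298965  0.03      ]
 [ 0.62008675 -0.00574138  0.03      ]]
case corners [[0.64879269 0.37342561 0.112     ]
 [0.67403233 0.17622362 0.112     ]
 [0.48051794 0.14736048 0.112     ]
 [0.45910915 0.34863025 0.112     ]] mat [[ 0.62419512 -0.18002376  0.003     ]
 [ 0.6086364  -0.30744255  0.003     ]
 [ 0.48235965 -0.2925859   0.003     ]
 [ 0.49475606 -0.16725111  0.003     ]]
```

View pics/crop1.png

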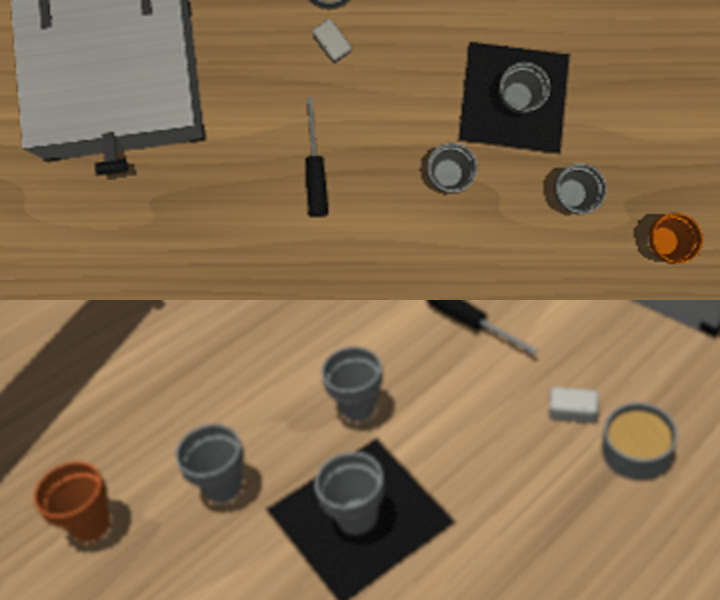

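```bash
cat >> h.py <<'E'
from scipy.spatial.transform import Rotation as Ro
def go(P,yaw=None):
    o=env.get_obs(); R=Ro.from_euler('xyz',o['tool_rot'],degrees=True)
    T=R if yaw is None else Ro.from_euler('xyz',[180,0,yaw],degrees=True)
    d=(np.array(P)-o['tool_pos'])*1e3
    print('t %.2f'%o['time_s'],'tcp',o['tool_pos'].round(4),o['tool_rot'].round(2),'w %.4f'%o['grip_width'],'dp(now axes)',R.inv().apply(d).round(1),'dp(target axes)',T.inv().apply(d).round(1),'dr',(R.inv()*T).as_rotvec().round(4))
E
python3 -c "
from h import *
go([.43,-.22,.25],6)"
```

```text
t 0.10 tcp [ 0.2146 -0.613   0.1938] [-179.9    0.    19.3] w 0.0865 dp(now axes) [ 333.2 -299.8  -55.7] dp(target axes) [ 255.3 -368.3  -56.2] dr [-0.0017  0.0003  0.2321]
```

>>> step_arm:
  moves:
    - {"dp": [0, 0, -7], "dr": [0, 0, 0.116], "fingers": 0}
    - {"dp": [0, 0, -7], "dr": [0, 0, 0.116], "fingers": 0}
    - {"dp": [32, -46, -5.5], "dr": [0, 0, 0], "fingers": 0}
    - {"dp": [32, -46, -5.5], "dr": [0, 0, 0], "fingers": 0}
    - {"dp": [32, -46, -5.5], "dr": [0, 0, 0], "fingers": 0}
  squeeze: 15

```text
time_s: 0.72
tool_pos: [0.2964, -0.4644, 0.2249]
tool_rot: [-180.0, 0.0, 6.0]
force: [1.0, -0.1, 0.1]
grip_width: 0.0867
grasp_force: 0.0
```

>>> step_arm:
  moves:
    - {"dp": [32, -46, -5.5], "dr": [0, 0, 0], "fingers": 0}
    - {"dp": [32, -46, -5.5], "dr": [0, 0, 0], "fingers": 0}
    - {"dp": [32, -46, -5.5], "dr": [0, 0, 0], "fingers": 0}
    - {"dp": [32, -46, -5.5], "dr": [0, 0, 0], "fingers": 0}
    - {"dp": [31, -46, -5.5], "dr": [0, 0, 0], "fingers": 0}

```text
time_s: 1.35
tool_pos: [0.4303, -0.219, 0.2527]
tool_rot: [180.0, 0.0, 6.0]
force: [0.7, -0.0, 0.5]
grip_width: 0.087
grasp_force: 0.0
```

```bash
python3 - <<'E'
from h import *
go([.43,-.22,.25],6)
snap('wrist','w1.png')
m=env.camera_model('wrist'); np.savez('w1m.npz',**m)
print(proj('wrist',[[.555,-.24,.068],[.457,-.148,.065],[.431,-.303,.065]]))
E
```

```text
t 1.35 tcp [ 0.4303 -0.219   0.2527] [1.7999e+02 1.0000e-02 6.0100e+00] w 0.0870 dp(now axes) [-0.4  0.9  2.7] dp(target axes) [-0.4  0.9  2.7] dr [0.0002 0.0003 0.0001]
[[368.9471627   82.38116793]
 [261.24897264 176.84129259]
 [412.70214316 220.61120752]]
```

View pics/w1.png

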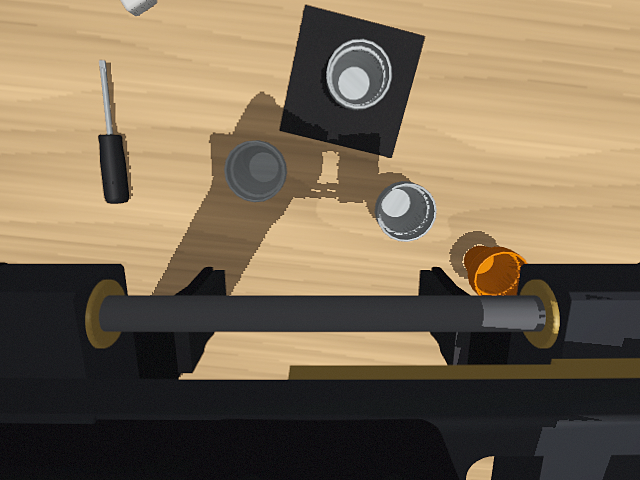

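The wrist view shows the mat cup A at (358,74), cup B at (256,170) in the arm's shadow, and cup C at (405,211). All the rims are clear.

```bash
cat >> h.py <<'E'
from scipy.optimize import least_squares
def rim(im,m,uv,z,r=.030,thr=70,win=50,vmin=60,dark=False):
    hsv=cv2.cvtColor(im,cv2.COLOR_RGB2HSV); k=((hsv[...,1]<thr)&(hsv[...,2]>vmin)).astype(np.uint8)
    w=np.zeros_like(k); cv2.circle(w,(int(uv[0]),int(uv[1])),win,1,-1); k=cv2.morphologyEx(k*w,cv2.MORPH_CLOSE,np.ones((3,3)))
    c=max(cv2.findContours(k,cv2.RETR_EXTERNAL,cv2.CHAIN_APPROX_NONE)[0],key=cv2.contourArea); h=cv2.convexHull(c).reshape(-1,2)
    p=onz('wrist',c.reshape(-1,2),z,m)[:,:2]
    s=least_squares(lambda x:np.hypot(*(p-x[:2]).T)-x[2],[*p.mean(0),r],loss='soft_l1',f_scale=.001)
    print(uv,'centre',s.x.round(4),'resid mm',(np.abs(s.fun).mean()*1e3).round(2),cv2.fitEllipse(c)); return s.x
E
python3 - <<'E'
from h import *
im=cv2.imread('pics/w1.png')[...,::-1].copy(); m=dict(np.load('w1m.npz'))
for uv in((256,170),(405,211),(358,74)):
    hsv=cv2.cvtColor(im,cv2.COLOR_RGB2HSV); print([hsv[uv[1],uv[0]+d].tolist() for d in(-45,-36,-31,-29,-27,27,29,31,36,45)])
    rim(im,m,uv,.068 if uv[1]<100 else .065)
E
```

```text
[[17, 102, 192], [16, 106, 118], [99, 25, 102], [90, 14, 72], [105, 7, 75], [105, 16, 98], [100, 29, 80], [15, 100, 115], [16, 105, 121], [15, 109, 124]]
(256, 170) centre [ 0.4619 -0.1415  0.0299] resid mm 0.42 ((255.03501892089844, 170.5380859375), (60.920013427734375, 62.111351013183594), 111.76727294921875)
[[18, 94, 210], [15, 112, 98], [17, 62, 95], [98, 14, 73], [102, 13, 98], [96, 18, 72], [100, 19, 82], [17, 56, 200], [18, 94, 208], [17, 93, 208]]
(405, 211) centre [ 0.4393 -0.2939  0.0304] resid mm 0.67 ((405.1200256347656, 210.93389892578125), (59.38447570800781, 61.058650970458984), 106.8805160522461)
[[160, 17, 46], [110, 32, 24], [95, 8, 185], [99, 9, 196], [100, 9, 172], [100, 13, 121], [110, 11, 72], [100, 8, 199], [165, 11, 45], [140, 18, 43]]
(358, 74) centre [ 0.5607 -0.2296  0.03  ] resid mm 0.29 ((358.58441162109375, 73.77981567382812), (64.9250717163086, 70.68059539794922), 10.957168579101562)
```

```bash
python3 - <<'E'
from h import *
go([.43,-.22,.25],6)
m=env.camera_model('wrist'); im=snap('wrist','w2.png')
r=[rim(im,m,uv,z) for uv,z in(((256,170),.065),((405,211),.065),((358,74),.068))]
go([r[1][0],r[1][1],.15],6)
print(onz('top',[(375.5,273.5),(440,284.4),(412.2,232.8)],.065),'\n',proj('top',[[*q[:2],.065] for q in r]))
E
```

```text
t 1.40 tcp [ 0.4349 -0.2103  0.2538] [-179.82   -0.21    6.65] w 0.0871 dp(now axes) [-6.   9.1  3.7] dp(target axes) [-5.9  9.1  3.8] dr [-0.0031 -0.0037  0.0114]
(256, 170) centre [ 0.4576 -0.1513  0.0297] resid mm 0.39 ((264.6605529785156, 176.073974609375), (60.52273178100586, 61.142173767089844), 107.2673568725586)
(405, 211) centre [ 0.4334 -0.303   0.0305] resid mm 0.78 ((413.0801086425781, 217.75802612304688), (58.72466278076172, 61.11377716064453), 105.64527130126953)
(358, 74) centre [ 0.555  -0.2403  0.03  ] resid mm 0.3 ((369.263427734375, 81.75208282470703), (64.64949035644531, 69.89344024658203), 16.98249053955078)
t 1.45 tcp [ 0.4333 -0.2138  0.2535] [-1.7993e+02 -1.4000e-01  6.6600e+00] w 0.0873 dp(now axes) [-10.5  88.8 103.4] dp(target axes) [ -9.2  88.8 103.5] dr [-0.0013 -0.0024  0.0116]
[[ 0.45535719 -0.14913668  0.065     ]
 [ 0.42957665 -0.30263051  0.065     ]
 [ 0.55510467 -0.2401912   0.065     ]] 
 [[376.38062782 272.57705325]
 [440.09591148 282.79514965]
 [412.23987912 232.83305943]]
```

>>> step_arm:
  moves:
    - {"dp": [0, 0, 0], "dr": [0, 0, 0], "fingers": 0}
    - {"dp": [0, 0, 0], "dr": [0, 0, 0], "fingers": 0}
    - {"dp": [0, 0, 0], "dr": [0, 0, 0], "fingers": 0}
    - {"dp": [0, 0, 0], "dr": [0, 0, 0], "fingers": 0}
    - {"dp": [0, 0, 0], "dr": [0, 0, 0], "fingers": 0}

```text
time_s: 2.08
tool_pos: [0.4297, -0.2211, 0.2527]
tool_rot: [-180.0, 0.0, 6.0]
force: [-0.1, 0.2, -0.1]
grip_width: 0.0873
grasp_force: 0.0
```

```bash
python3 - <<'E'
from h import *
go([.43,-.22,.25],6)
m=env.camera_model('wrist'); im=snap('wrist','w3.png')
r=[rim(im,m,uv,z) for uv,z in(((256,172),.065),((405,213),.065),((361,76),.068))]
go([r[1][0],r[1][1],.12],6)
E
```

```text
t 2.08 tcp [ 0.4297 -0.2211  0.2527] [-180.      0.      5.97] w 0.0873 dp(now axes) [ 0.4 -1.1  2.7] dp(target axes) [ 0.4 -1.1  2.7] dr [-0.0001  0.     -0.0006]
(256, 172) centre [ 0.4575 -0.1515  0.0298] resid mm 0.43 ((252.99176025390625, 169.79327392578125), (60.9302978515625, 62.11807632446289), 110.90042877197266)
(405, 213) centre [ 0.4332 -0.3032  0.0303] resid mm 0.68 ((403.2525939941406, 210.20657348632812), (59.28609085083008, 61.03999328613281), 106.30992889404297)
(361, 76) centre [ 0.555  -0.2404  0.0299] resid mm 0.29 ((356.3733825683594, 72.88346862792969), (65.08104705810547, 70.77984619140625), 11.440886497497559)
t 2.12 tcp [ 0.4298 -0.221   0.2527] [-180.      0.      5.98] w 0.0870 dp(now axes) [ -5.2  82.1 132.7] dp(target axes) [ -5.2  82.1 132.7] dr [-0.      0.0001 -0.0003]
```

>>> step_arm:
  moves:
    - {"dp": [-1.7, 27.4, 36], "dr": [0, 0, 0], "fingers": 0}
    - {"dp": [-1.7, 27.4, 36], "dr": [0, 0, 0], "fingers": 0}
    - {"dp": [-1.8, 27.3, 36], "dr": [0, 0, 0], "fingers": 0}
    - {"dp": [0, 0, 0], "dr": [0, 0, 0], "fingers": 0}
    - {"dp": [0, 0, 30], "dr": [0, 0, 0], "fingers": 0}

```text
time_s: 2.75
tool_pos: [0.4357, -0.3038, 0.1172]
tool_rot: [179.8, -0.3, 6.0]
force: [0.7, 0.4, -0.3]
grip_width: 0.087
grasp_force: 0.0
```

>>> step_arm:
  moves:
    - {"dp": [0, 0, 20], "dr": [0, 0, 0], "fingers": 0}
    - {"dp": [0, 0, 20], "dr": [0, 0, 0], "fingers": 0}
    - {"dp": [0, 0, 18], "dr": [0, 0, 0], "fingers": 0}
    - {"dp": [0, 0, 8], "dr": [0, 0, 0], "fingers": 0}
    - {"dp": [0, 0, 0], "dr": [0, 0, 0], "fingers": 0}

```text
time_s: 3.38
tool_pos: [0.4333, -0.3028, 0.0487]
tool_rot: [-180.0, 0.0, 6.0]
force: [-0.9, -0.4, 0.5]
grip_width: 0.0872
grasp_force: 0.0
```

```bash
python3 - <<'E'
from h import *
go([.4332,-.3032,.047],6)
E
```

```text
t 3.38 tcp [ 0.4333 -0.3028  0.0487] [-1.7998e+02  2.0000e-02  6.0200e+00] w 0.0872 dp(now axes) [-0.2  0.4  1.7] dp(target axes) [-0.2  0.4  1.7] dr [-0.0003  0.0003  0.0003]
```

Excellent. Go 1.5 mm lower and close.

>>> step_arm:
  moves:
    - {"dp": [0, 0, 1.5], "dr": [0, 0, 0], "fingers": 0}
    - {"dp": [0, 0, 0], "dr": [0, 0, 0], "fingers": 0.5}
    - {"dp": [0, 0, 0], "dr": [0, 0, 0], "fingers": 1}
    - {"dp": [0, 0, 0], "dr": [0, 0, 0], "fingers": 1}
    - {"dp": [0, 0, 0], "dr": [0, 0, 0], "fingers": 1}
  squeeze: 12

```text
time_s: 4.0
tool_pos: [0.4333, -0.3031, 0.0473]
tool_rot: [180.0, -0.0, 6.0]
force: [0.1, -0.2, 0.3]
grip_width: 0.055
grasp_force: 0.0
```

>>> step_arm:
  moves:
    - {"dp": [0, 0, 0], "dr": [0, 0, 0], "fingers": 1}
    - {"dp": [0, 0, -10], "dr": [0, 0, 0], "fingers": 1}
    - {"dp": [0, 0, -25], "dr": [0, 0, 0], "fingers": 1}
    - {"dp": [0, 0, -35], "dr": [0, 0, 0], "fingers": 1}
    - {"dp": [0, 0, -30], "dr": [0, 0, 0], "fingers": 1}

```text
time_s: 4.62
tool_pos: [0.4336, -0.3032, 0.1493]
tool_rot: [179.9, -0.1, 6.0]
force: [0.1, -0.2, 0.5]
grip_width: 0.0056
grasp_force: 0.0
```

```bash
python3 - <<'E'
from h import *
go([.555,-.2404,.15],6)
m=env.camera_model('wrist'); im=snap('wrist','w4.png')
E
```

```text
t 4.62 tcp [ 0.4336 -0.3032  0.1493] [ 1.7994e+02 -6.0000e-02  6.0100e+00] w 0.0056 dp(now axes) [127.3 -49.8  -0.6] dp(target axes) [127.2 -49.8  -0.7] dr [ 0.001  -0.001   0.0002]
```

View pics/w4.png

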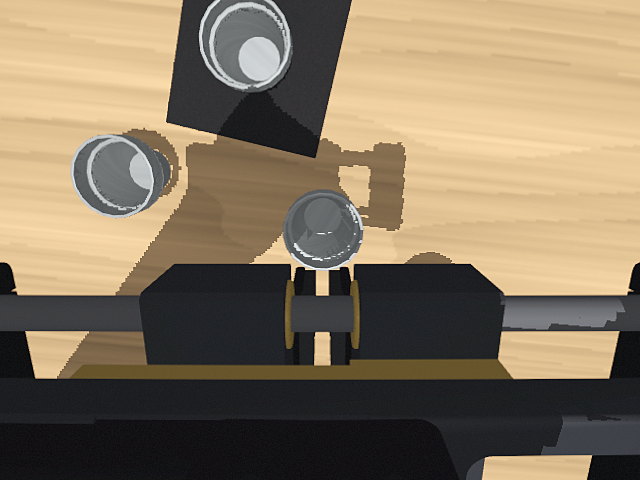

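The grasp missed. The fingers shut fully, and cup C is still standing at about (323,230). I'll measure where it is now.

```bash
python3 - <<'E'
from h import *
m=env.camera_model('wrist'); go([.4332,-.3032,.15],6); im=snap('wrist','w5.png')
rim(im,m,(323,230),.065,win=42)
rim(im,m,(116,175),.065,win=55)
t=snap('top','t5.png'); print(proj('top',[.4332,-.3032,.065]))
p=env.get_obs()['tool_pos'];print(proj('wrist',[p,p+[0,0,.019]],m))
E
```

```text
t 4.67 tcp [ 0.4358 -0.3046  0.1536] [179.68  -0.33   6.01] w 0.0031 dp(now axes) [-2.5 -1.7  3.6] dp(target axes) [-2.5 -1.6  3.6] dr [ 0.0056 -0.0058  0.0002]
(323, 230) centre [ 0.4338 -0.3048  0.0296] resid mm 0.56 ((320.360595703125, 231.23464965820312), (77.01235961914062, 79.45503234863281), 151.86605834960938)
(116, 175) centre [ 0.4581 -0.1545  0.0318] resid mm 1.95 ((118.32891845703125, 177.61703491210938), (81.36487579345703, 96.99661254882812), 95.43313598632812)
[[440.17674353 282.88594591]]
[[319.24319646 267.9509577 ]
 [319.23542085 280.70900605]]
```

>>> step_arm:
  moves:
    - {"dp": [0, 0, 0], "dr": [0, 0, 0], "fingers": 0}
    - {"dp": [0, 0, 0], "dr": [0, 0, 0], "fingers": 0}
    - {"dp": [0, 0, 0], "dr": [0, 0, 0], "fingers": 0}
    - {"dp": [0, 0, 0], "dr": [0, 0, 0], "fingers": 0}
    - {"dp": [0, 0, 0], "dr": [0, 0, 0], "fingers": 0}

```text
time_s: 5.4
tool_pos: [0.4332, -0.303, 0.1471]
tool_rot: [-180.0, 0.0, 6.0]
force: [0.2, -0.4, 0.1]
grip_width: 0.0435
grasp_force: 0.0
```

>>> step_arm:
  moves:
    - {"dp": [0, 0, 0], "dr": [0, 0, 0], "fingers": 0}
    - {"dp": [0, 0, 0], "dr": [0, 0, 0], "fingers": 0}
    - {"dp": [0, 0, 0], "dr": [0, 0, 0], "fingers": 0}
    - {"dp": [0, 0, 0], "dr": [0, 0, 0], "fingers": 0}
    - {"dp": [0, 0, 0], "dr": [0, 0, 0], "fingers": 0}

```text
time_s: 6.02
tool_pos: [0.4333, -0.303, 0.1473]
tool_rot: [180.0, 0.0, 6.0]
force: [0.6, -0.0, -0.0]
grip_width: 0.0856
grasp_force: 0.0
```

```bash
python3 - <<'E'
from h import *
go([.4332,-.3032,.05],6)
m=env.camera_model('wrist'); im=snap('wrist','w6.png')
rim(im,m,(320,229),.065,win=42)
cv2.imwrite('pics/w6c.png',cv2.resize(im[170:400,100:540,::-1],None,fx=1.8,fy=1.8))
p=env.get_obs();R=Ro.from_euler('xyz',p['tool_rot'],degrees=True)
for z in(0,-19,-28,-38): print(z,proj('wrist',p['tool_pos']+R.apply(np.array([[9.5,-43.5,z],[9.5,43.5,z]])/1e3),m).round(0).tolist())
E
```

```text
t 6.03 tcp [ 0.4333 -0.303   0.1473] [179.99   0.     6.01] w 0.0856 dp(now axes) [-0.1  0.1 97.3] dp(target axes) [-0.1  0.1 97.3] dr [0.0001 0.     0.0001]
(320, 229) centre [ 0.4336 -0.3038  0.0296] resid mm 0.68 ((322.15838623046875, 229.59881591796875), (78.28980255126953, 81.68732452392578), 16.3930721282959)
0 [[237.0, 251.0], [405.0, 251.0]]
-19 [[228.0, 263.0], [414.0, 263.0]]
-28 [[223.0, 269.0], [418.0, 269.0]]
-38 [[217.0, 277.0], [424.0, 277.0]]
```

View pics/w6c.png

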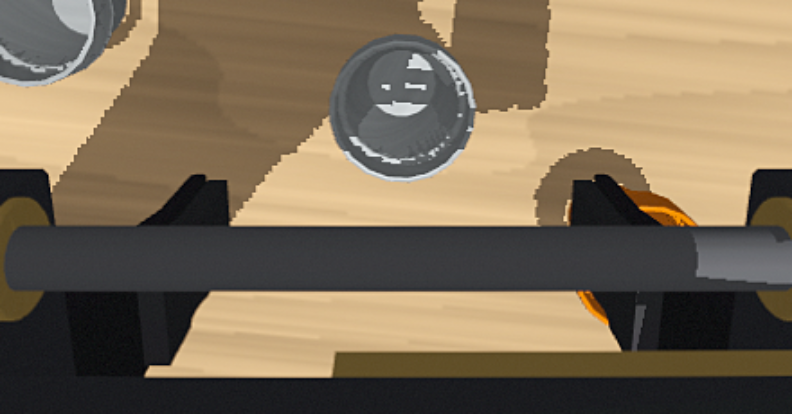

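Cup C is at about (322,229) and still standing. The fingertips appear at (227,270) and (418,270), about 24 mm behind the reported TCP, so the first close passed above the rim. I'll descend that much further.

>>> step_arm:
  moves:
    - {"dp": [0, 0.4, 35], "dr": [0, 0, 0], "fingers": 0}
    - {"dp": [0, 0, 35], "dr": [0, 0, 0], "fingers": 0}
    - {"dp": [0, 0, 30], "dr": [0, 0, 0], "fingers": 0}
    - {"dp": [0, 0, 14], "dr": [0, 0, 0], "fingers": 0}
    - {"dp": [0, 0, 7], "dr": [0, 0, 0], "fingers": 0.2}

```text
time_s: 6.7
tool_pos: [0.4334, -0.3035, 0.026]
tool_rot: [-180.0, 0.0, 6.0]
force: [-0.6, -0.1, -0.3]
grip_width: 0.0826
grasp_force: 0.0
```

>>> step_arm:
  moves:
    - {"dp": [0, 0, 0], "dr": [0, 0, 0], "fingers": 0.5}
    - {"dp": [0, 0, 0], "dr": [0, 0, 0], "fingers": 0.6}
    - {"dp": [0, 0, 0], "dr": [0, 0, 0], "fingers": 0.6}
    - {"dp": [0, 0, 0], "dr": [0, 0, 0], "fingers": 0.6}
    - {"dp": [0, 0, 0], "dr": [0, 0, 0], "fingers": 0.6}

```text
time_s: 7.32
tool_pos: [0.4341, -0.3039, 0.0272]
tool_rot: [179.9, -0.1, 6.0]
force: [0.6, 0.4, 5.6]
grip_width: 0.0602
grasp_force: 12.0
```

>>> step_arm:
  moves:
    - {"dp": [0, 0, -10], "dr": [0, 0, 0], "fingers": 0.6}
    - {"dp": [0, 0, -25], "dr": [0, 0, 0], "fingers": 0.6}
    - {"dp": [0, 0, -35], "dr": [0, 0, 0], "fingers": 0.6}
    - {"dp": [0, 0, -28], "dr": [0, 0, 0], "fingers": 0.6}
    - {"dp": [0, 0, -10], "dr": [0, 0, 0], "fingers": 0.6}
  squeeze: 15

```text
time_s: 7.95
tool_pos: [0.4341, -0.304, 0.1361]
tool_rot: [179.9, -0.1, 6.0]
force: [0.4, 0.4, -2.0]
grip_width: 0.0595
grasp_force: 15.0
```

```bash
python3 -c "
from h import *
go([.555,-.2404,.134],6)"
```

```text
t 7.95 tcp [ 0.4341 -0.304   0.1361] [ 1.7988e+02 -1.1000e-01  6.0100e+00] w 0.0595 dp(now axes) [126.9 -50.6   2.2] dp(target axes) [126.9 -50.6   2.1] dr [ 0.0021 -0.0019  0.0001]
```

>>> step_arm:
  moves:
    - {"dp": [25, -10, 0], "dr": [0, 0, 0], "fingers": 0.6}
    - {"dp": [38, -15, 0], "dr": [0, 0, 0], "fingers": 0.6}
    - {"dp": [38, -15, 0], "dr": [0, 0, 0], "fingers": 0.6}
    - {"dp": [26, -10, 0], "dr": [0, 0, 0], "fingers": 0.6}
    - {"dp": [0, 0, 0], "dr": [0, 0, 0], "fingers": 0.6}

```text
time_s: 8.57
tool_pos: [0.5555, -0.2376, 0.1328]
tool_rot: [-179.9, 0.1, 6.3]
force: [-0.5, -1.3, 0.1]
grip_width: 0.0598
grasp_force: 15.0
```

>>> step_arm:
  moves:
    - {"dp": [0, 0, 0], "dr": [0, 0, 0], "fingers": 0.6}
    - {"dp": [0, 0, 0], "dr": [0, 0, 0], "fingers": 0.6}
    - {"dp": [0, 0, 0], "dr": [0, 0, 0], "fingers": 0.6}
    - {"dp": [0, 0, 0], "dr": [0, 0, 0], "fingers": 0.6}
    - {"dp": [0, 0, 0], "dr": [0, 0, 0], "fingers": 0.6}

```text
time_s: 9.2
tool_pos: [0.5543, -0.2406, 0.1343]
tool_rot: [180.0, -0.0, 6.0]
force: [0.9, 0.1, -0.5]
grip_width: 0.06
grasp_force: 15.0
```

```bash
python3 - <<'E'
from h import *
go([.555,-.2404,.06],6)
m=env.camera_model('wrist'); im=snap('wrist','w7.png')
cv2.imwrite('pics/w7s.png',im[...,::-1])
E
```

```text
t 9.20 tcp [ 0.5543 -0.2406  0.1343] [179.99  -0.     5.99] w 0.0600 dp(now axes) [ 0.7 -0.1 74.3] dp(target axes) [ 0.7 -0.1 74.3] dr [ 0.0002 -0.     -0.0001]
```

View pics/w7.png

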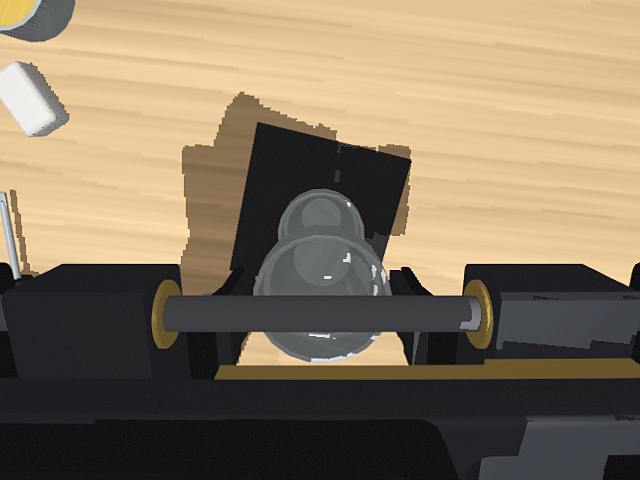

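The held cup's rim is centred at about (322,298), directly above the mat cup's rim at (321,230), both on the same column. Descending.

>>> step_arm:
  moves:
    - {"dp": [0.7, 0, 15], "dr": [0, 0, 0], "fingers": 0.6}
    - {"dp": [0, 0, 20], "dr": [0, 0, 0], "fingers": 0.6}
    - {"dp": [0, 0, 15], "dr": [0, 0, 0], "fingers": 0.6}
    - {"dp": [0, 0, 12], "dr": [0, 0, 0], "fingers": 0.6}
    - {"dp": [0, 0, 8], "dr": [0, 0, 0], "fingers": 0.6}

```text
time_s: 9.88
tool_pos: [0.5548, -0.2402, 0.0631]
tool_rot: [-180.0, 0.0, 6.0]
force: [0.2, 0.3, 0.1]
grip_width: 0.06
grasp_force: 15.0
```

>>> step_arm:
  moves:
    - {"dp": [0, 0, 5], "dr": [0, 0, 0], "fingers": 0.6}
    - {"dp": [0, 0, 4], "dr": [0, 0, 0], "fingers": 0.6}
    - {"dp": [0, 0, 3], "dr": [0, 0, 0], "fingers": 0.6}
    - {"dp": [0, 0, 0], "dr": [0, 0, 0], "fingers": 0.6}
    - {"dp": [0, 0, 0], "dr": [0, 0, 0], "fingers": 0.6}

```text
time_s: 10.5
tool_pos: [0.5553, -0.2404, 0.0525]
tool_rot: [180.0, -0.0, 6.0]
force: [-0.3, 0.8, -0.3]
grip_width: 0.0596
grasp_force: 15.0
```

>>> step_arm:
  moves:
    - {"dp": [0, 0, 1.5], "dr": [0, 0, 0], "fingers": 0.6}
    - {"dp": [0, 0, 1.5], "dr": [0, 0, 0], "fingers": 0.6}
    - {"dp": [0, 0, 0], "dr": [0, 0, 0], "fingers": 0.6}
    - {"dp": [0, 0, 0], "dr": [0, 0, 0], "fingers": 0.6}
    - {"dp": [0, 0, 0], "dr": [0, 0, 0], "fingers": 0.6}

```text
time_s: 11.12
tool_pos: [0.5561, -0.2403, 0.0503]
tool_rot: [180.0, -0.1, 6.0]
force: [0.9, 1.5, 5.7]
grip_width: 0.0597
grasp_force: 15.0
```

>>> step_arm:
  moves:
    - {"dp": [0, 0, -0.5], "dr": [0, 0, 0], "fingers": 0}
    - {"dp": [0, 0, 0], "dr": [0, 0, 0], "fingers": 0}
    - {"dp": [0, 0, 0], "dr": [0, 0, 0], "fingers": 0}
    - {"dp": [0, 0, 0], "dr": [0, 0, 0], "fingers": 0}
    - {"dp": [0, 0, 0], "dr": [0, 0, 0], "fingers": 0}

```text
time_s: 11.75
tool_pos: [0.555, -0.2404, 0.0496]
tool_rot: [-180.0, 0.0, 6.0]
force: [-1.0, 0.1, 0.8]
grip_width: 0.0863
grasp_force: 0.0
```

>>> step_arm:
  moves:
    - {"dp": [0, 0, -20], "dr": [0, 0, 0], "fingers": 0}
    - {"dp": [0, 0, -40], "dr": [0, 0, 0], "fingers": 0}
    - {"dp": [0, 0, -50], "dr": [0, 0, 0], "fingers": 0}
    - {"dp": [-40, -20, -40], "dr": [0, 0, 0], "fingers": 0}
    - {"dp": [-40, -20, -40], "dr": [0, 0, 0], "fingers": 0}

```text
time_s: 12.38
tool_pos: [0.4709, -0.2084, 0.2426]
tool_rot: [179.9, -0.1, 6.0]
force: [0.3, -0.9, 0.7]
grip_width: 0.087
grasp_force: 0.0
```

>>> step_arm:
  moves:
    - {"dp": [-40, -20, 0], "dr": [0, 0, 0], "fingers": 0}
    - {"dp": [0, 0, 0], "dr": [0, 0, 0], "fingers": 0}
    - {"dp": [0, 0, 0], "dr": [0, 0, 0], "fingers": 0}
    - {"dp": [0, 0, 0], "dr": [0, 0, 0], "fingers": 0}
    - {"dp": [0, 0, 0], "dr": [0, 0, 0], "fingers": 0}

```text
time_s: 13.0
tool_pos: [0.43, -0.1932, 0.2393]
tool_rot: [-179.9, 0.0, 6.0]
force: [0.6, -0.4, 0.1]
grip_width: 0.0872
grasp_force: 0.0
```

```bash
python3 - <<'E'
from h import *
go([.4575,-.1515,.12],6)
m=env.camera_model('wrist'); im=snap('wrist','w8.png')
print(proj('wrist',[[.555,-.2404,.088],[.4575,-.1515,.065]],m))
for X,z in(([.555,-.2404,.088],.088),([.4575,-.1515,.065],.065)): rim(im,m,proj('wrist',X,m)[0],z,win=52)
E
```

```text
t 13.00 tcp [ 0.43   -0.1932  0.2393] [-1.7994e+02  3.0000e-02  6.0300e+00] w 0.0872 dp(now axes) [ 31.8 -38.5 119.4] dp(target axes) [ 31.7 -38.6 119.3] dr [-0.0011  0.0005  0.0006]
[[393.63746151  71.30845121]
 [280.29590865 174.91984428]]
[393.63746151  71.30845121] centre [ 0.5531 -0.2397  0.0305] resid mm 0.74 ((392.4632873535156, 72.84989166259766), (71.79438018798828, 80.45123291015625), 35.35221862792969)
[280.29590865 174.91984428] centre [ 0.4574 -0.151   0.0296] resid mm 0.28 ((279.7496643066406, 174.35096740722656), (62.771934509277344, 63.33452606201172), 137.71722412109375)
```

View pics/w8.png

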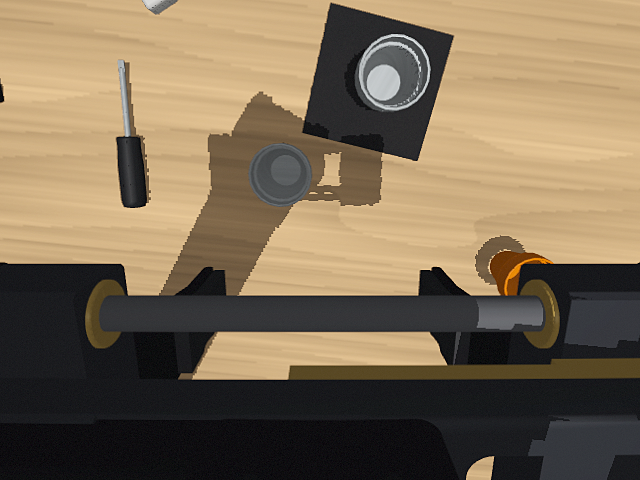

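The two cups are nested on the mat at (393,72), upright. Cup B is at (280,174), and the driver is untouched at about (130,170). Now grasping B.

>>> step_arm:
  moves:
    - {"dp": [10.6, -12.9, 35], "dr": [0, 0, 0], "fingers": 0}
    - {"dp": [10.6, -12.8, 40], "dr": [0, 0, 0], "fingers": 0}
    - {"dp": [10.6, -12.8, 35], "dr": [0, 0, 0], "fingers": 0}
    - {"dp": [0, 0, 0], "dr": [0, 0, 0], "fingers": 0}
    - {"dp": [0, 0, 25], "dr": [0, 0, 0], "fingers": 0}

```text
time_s: 13.68
tool_pos: [0.4594, -0.153, 0.1071]
tool_rot: [179.9, -0.2, 6.0]
force: [0.9, -0.4, 0.7]
grip_width: 0.0871
grasp_force: 0.0
```

>>> step_arm:
  moves:
    - {"dp": [0, 0, 30], "dr": [0, 0, 0], "fingers": 0}
    - {"dp": [0, 0, 25], "dr": [0, 0, 0], "fingers": 0}
    - {"dp": [0, 0, 15], "dr": [0, 0, 0], "fingers": 0}
    - {"dp": [0, 0, 5], "dr": [0, 0, 0], "fingers": 0}
    - {"dp": [0, 0, 0], "dr": [0, 0, 0], "fingers": 0}

```text
time_s: 14.3
tool_pos: [0.4577, -0.152, 0.0304]
tool_rot: [180.0, -0.0, 6.0]
force: [0.7, -0.3, 0.2]
grip_width: 0.0872
grasp_force: 0.0
```

```bash
python3 -c "
from h import *
go([.4574,-.1512,.026],6)"
```

```text
t 14.30 tcp [ 0.4577 -0.152   0.0304] [ 1.7997e+02 -4.0000e-02  5.9900e+00] w 0.0872 dp(now axes) [-0.2 -0.9  4.4] dp(target axes) [-0.2 -0.9  4.4] dr [ 0.0005 -0.0008 -0.0002]
```

>>> step_arm:
  moves:
    - {"dp": [0, -0.8, 4], "dr": [0, 0, 0], "fingers": 0.2}
    - {"dp": [0, 0, 0], "dr": [0, 0, 0], "fingers": 0.6}
    - {"dp": [0, 0, 0], "dr": [0, 0, 0], "fingers": 0.6}
    - {"dp": [0, 0, 0], "dr": [0, 0, 0], "fingers": 0.6}
    - {"dp": [0, 0, 0], "dr": [0, 0, 0], "fingers": 0.6}
  squeeze: 12

```text
time_s: 14.92
tool_pos: [0.4572, -0.1508, 0.0259]
tool_rot: [180.0, -0.0, 6.0]
force: [0.5, 0.1, 1.8]
grip_width: 0.0591
grasp_force: 12.0
```

>>> step_arm:
  moves:
    - {"dp": [0, 0, 0], "dr": [0, 0, 0], "fingers": 0.6}
    - {"dp": [0, 0, -10], "dr": [0, 0, 0], "fingers": 0.6}
    - {"dp": [0, 0, -30], "dr": [0, 0, 0], "fingers": 0.6}
    - {"dp": [0, 0, -45], "dr": [0, 0, 0], "fingers": 0.6}
    - {"dp": [0, 0, -45], "dr": [0, 0, 0], "fingers": 0.6}

```text
time_s: 15.55
tool_pos: [0.4567, -0.1507, 0.1574]
tool_rot: [180.0, 0.0, 6.0]
force: [0.1, -0.2, -1.7]
grip_width: 0.0587
grasp_force: 12.0
```

```bash
python3 -c "
from h import *
go([.555,-.2404,.16],6)"
```

```text
t 15.55 tcp [ 0.4567 -0.1507  0.1574] [1.80e+02 1.00e-02 6.01e+00] w 0.0587 dp(now axes) [88.4 99.5 -2.7] dp(target axes) [88.4 99.5 -2.6] dr [0.0001 0.0002 0.0002]
```

>>> step_arm:
  moves:
    - {"dp": [18, 20, 0], "dr": [0, 0, 0], "fingers": 0.6}
    - {"dp": [27, 30, 0], "dr": [0, 0, 0], "fingers": 0.6}
    - {"dp": [27, 30, 0], "dr": [0, 0, 0], "fingers": 0.6}
    - {"dp": [16, 19, 0], "dr": [0, 0, 0], "fingers": 0.6}
    - {"dp": [0, 0, 0], "dr": [0, 0, 0], "fingers": 0.6}

```text
time_s: 16.18
tool_pos: [0.5551, -0.2414, 0.1553]
tool_rot: [-180.0, 0.0, 5.9]
force: [0.0, 0.8, -1.4]
grip_width: 0.0589
grasp_force: 12.0
```

>>> step_arm:
  moves:
    - {"dp": [0, 0, 10], "dr": [0, 0, 0], "fingers": 0.6}
    - {"dp": [0, 0, 10], "dr": [0, 0, 0], "fingers": 0.6}
    - {"dp": [0, 0, 5], "dr": [0, 0, 0], "fingers": 0.6}
    - {"dp": [0, 0, 0], "dr": [0, 0, 0], "fingers": 0.6}
    - {"dp": [0, 0, 0], "dr": [0, 0, 0], "fingers": 0.6}

```text
time_s: 16.8
tool_pos: [0.555, -0.2401, 0.1311]
tool_rot: [180.0, -0.0, 6.0]
force: [-0.1, 1.1, -0.3]
grip_width: 0.0591
grasp_force: 12.0
```

```bash
python3 -c "
from h import *
go([.5549,-.2403,.072],6)
snap('wrist','w9.png')"
```

```text
t 16.80 tcp [ 0.555  -0.2401  0.1311] [ 1.7998e+02 -3.0000e-02  6.0100e+00] w 0.0591 dp(now axes) [-0.2  0.2 59.1] dp(target axes) [-0.2  0.2 59.1] dr [ 0.0004 -0.0005  0.0001]
```

>>> step_arm:
  moves:
    - {"dp": [0, 0.2, 15], "dr": [0, 0, 0], "fingers": 0.6}
    - {"dp": [0, 0, 16], "dr": [0, 0, 0], "fingers": 0.6}
    - {"dp": [0, 0, 13], "dr": [0, 0, 0], "fingers": 0.6}
    - {"dp": [0, 0, 8], "dr": [0, 0, 0], "fingers": 0.6}
    - {"dp": [0, 0, 4], "dr": [0, 0, 0], "fingers": 0.6}

```text
time_s: 17.48
tool_pos: [0.5547, -0.2401, 0.0739]
tool_rot: [-180.0, 0.0, 6.0]
force: [0.1, 0.3, -1.4]
grip_width: 0.0591
grasp_force: 12.0
```

>>> step_arm:
  moves:
    - {"dp": [0, 0, 2.5], "dr": [0, 0, 0], "fingers": 0.6}
    - {"dp": [0, 0, 2], "dr": [0, 0, 0], "fingers": 0.6}
    - {"dp": [0, 0, 1.5], "dr": [0, 0, 0], "fingers": 0.6}
    - {"dp": [0, 0, 0], "dr": [0, 0, 0], "fingers": 0.6}
    - {"dp": [0, 0, 0], "dr": [0, 0, 0], "fingers": 0.6}

```text
time_s: 18.1
tool_pos: [0.5552, -0.2404, 0.0691]
tool_rot: [180.0, -0.0, 6.0]
force: [-0.4, -0.2, 0.3]
grip_width: 0.0589
grasp_force: 12.0
```

>>> step_arm:
  moves:
    - {"dp": [0, 0, 1.5], "dr": [0, 0, 0], "fingers": 0.6}
    - {"dp": [0, 0, 0], "dr": [0, 0, 0], "fingers": 0.6}
    - {"dp": [0, 0, 0], "dr": [0, 0, 0], "fingers": 0.6}
    - {"dp": [0, 0, 0], "dr": [0, 0, 0], "fingers": 0.6}
    - {"dp": [0, 0, 0], "dr": [0, 0, 0], "fingers": 0.6}

```text
time_s: 18.73
tool_pos: [0.5559, -0.2409, 0.0688]
tool_rot: [179.9, -0.1, 6.0]
force: [-0.7, -0.5, 5.2]
grip_width: 0.059
grasp_force: 12.0
```

>>> step_arm:
  moves:
    - {"dp": [0, 0, 0], "dr": [0, 0, 0], "fingers": 0}
    - {"dp": [0, 0, 0], "dr": [0, 0, 0], "fingers": 0}
    - {"dp": [0, 0, 0], "dr": [0, 0, 0], "fingers": 0}
    - {"dp": [0, 0, 0], "dr": [0, 0, 0], "fingers": 0}
    - {"dp": [0, 0, 0], "dr": [0, 0, 0], "fingers": 0}

```text
time_s: 19.35
tool_pos: [0.5549, -0.2403, 0.0671]
tool_rot: [-180.0, 0.0, 6.0]
force: [-0.0, 0.0, -0.3]
grip_width: 0.0862
grasp_force: 0.0
```

>>> step_arm:
  moves:
    - {"dp": [0, 0, -20], "dr": [0, 0, 0], "fingers": 0}
    - {"dp": [0, 0, -40], "dr": [0, 0, 0], "fingers": 0}
    - {"dp": [0, 0, -50], "dr": [0, 0, 0], "fingers": 0}
    - {"dp": [-40, -35, -25], "dr": [0, 0, 0], "fingers": 0}
    - {"dp": [-40, -35, -25], "dr": [0, 0, 0], "fingers": 0}

```text
time_s: 19.98
tool_pos: [0.4678, -0.1781, 0.2297]
tool_rot: [180.0, -0.1, 6.0]
force: [-0.2, 0.9, 1.1]
grip_width: 0.0871
grasp_force: 0.0
```

>>> step_arm:
  moves:
    - {"dp": [-30, 0, 0], "dr": [0, 0, 0], "fingers": 0}
    - {"dp": [0, 0, 0], "dr": [0, 0, 0], "fingers": 0}
    - {"dp": [0, 0, 0], "dr": [0, 0, 0], "fingers": 0}
    - {"dp": [0, 0, 0], "dr": [0, 0, 0], "fingers": 0}
    - {"dp": [0, 0, 0], "dr": [0, 0, 0], "fingers": 0}

```text
time_s: 20.6
tool_pos: [0.4387, -0.1819, 0.2269]
tool_rot: [-179.9, 0.0, 6.0]
force: [1.7, -0.3, -0.2]
grip_width: 0.087
grasp_force: 0.0
```

```bash
python3 - <<'E'
from h import *
go([.43,-.22,.25],6)
m=env.camera_model('wrist'); w=snap('wrist','w10.png'); s=snap('scene','s10.png'); t=snap('top','t10.png')
q=proj('wrist',[.555,-.2404,.108],m)[0]; rim(w,m,q,.108,win=55)
print('scene bar',onz('top',[(207,272)],.115))
a=cv2.resize(w[:200,240:500],(400,308)); b=cv2.resize(s[240:360,180:336],(400,308)); 
c=cv2.resize(t[225:285,165:265],(800,480))[190:,:][:290]
cv2.imwrite('pics/chk.png',np.vstack([np.hstack([a,b]),c])[...,::-1][:600])
E
```

```text
t 20.60 tcp [ 0.4387 -0.1819  0.2269] [-1.7995e+02  2.0000e-02  6.0400e+00] w 0.0870 dp(now axes) [-12.6  36.9 -23.1] dp(target axes) [-12.6  36.9 -23.1] dr [-0.0009  0.0004  0.0007]
[414.53306498  78.12641017] centre [ 0.5531 -0.2384  0.0315] resid mm 1.44 ((411.3023376464844, 79.65628051757812), (78.93746185302734, 93.62696075439453), 46.793701171875)
scene bar [[0.4518733  0.24575723 0.115     ]]
```

View pics/chk.png

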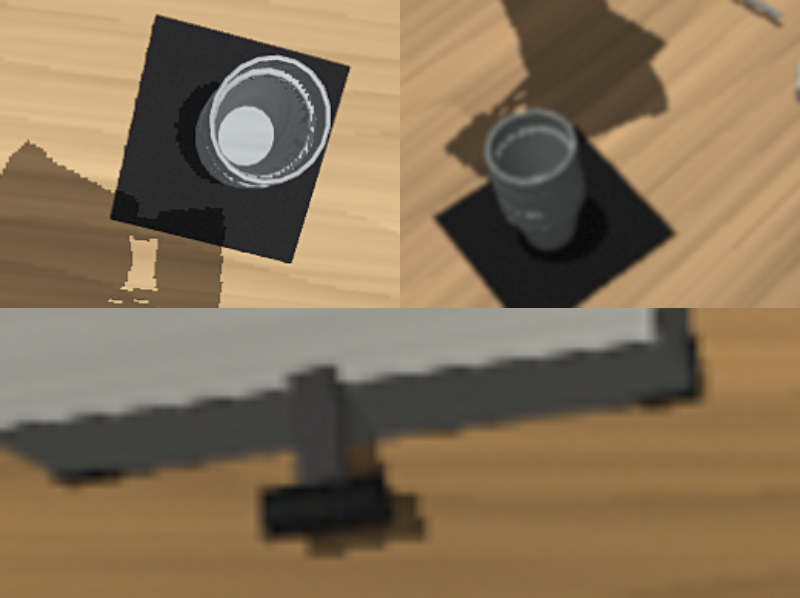

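The stack at about (265,120) in the left crop is upright with even rims, and the scene crop agrees. The seating height also matched the prediction. The lid bar in the lower crop maps to top-view pixel (206,273.6). Moving to the lid.

>>> step_arm:
  moves:
    - {"dp": [2, -40, -5], "dr": [0, 0, 0], "fingers": 0}
    - {"dp": [2, -54, -5], "dr": [0, 0, 0], "fingers": 0}
    - {"dp": [2, -54, -5], "dr": [0, 0, 0], "fingers": 0}
    - {"dp": [2, -54, -5], "dr": [0, 0, 0], "fingers": 0}
    - {"dp": [2, -54, 0], "dr": [0, 0, 0], "fingers": 0}

```text
time_s: 21.38
tool_pos: [0.4214, 0.0753, 0.2477]
tool_rot: [180.0, -0.1, 6.0]
force: [1.5, 0.1, -0.4]
grip_width: 0.0871
grasp_force: 0.0
```

>>> step_arm:
  moves:
    - {"dp": [2, -54, 0], "dr": [0, 0, 0], "fingers": 0}
    - {"dp": [2, -54, 0], "dr": [0, 0, 0], "fingers": 0}
    - {"dp": [2, -50, 0], "dr": [0, 0, 0], "fingers": 0}
    - {"dp": [0, -17, 0], "dr": [0, 0, 0], "fingers": 0}
    - {"dp": [0, 0, 0], "dr": [0, 0, 0], "fingers": 0}

```text
time_s: 22.0
tool_pos: [0.4084, 0.2496, 0.2472]
tool_rot: [-179.9, 0.0, 6.2]
force: [0.9, -0.8, 0.3]
grip_width: 0.0868
grasp_force: 0.0
```

>>> step_arm:
  moves:
    - {"dp": [0, 0, 0], "dr": [0, 0, 0], "fingers": 0}
    - {"dp": [0, 0, 0], "dr": [0, 0, 0], "fingers": 0}
    - {"dp": [0, 0, 0], "dr": [0, 0, 0], "fingers": 0}
    - {"dp": [0, 0, 0], "dr": [0, 0, 0], "fingers": 0}
    - {"dp": [0, 0, 0], "dr": [0, 0, 0], "fingers": 0}

```text
time_s: 22.62
tool_pos: [0.4091, 0.248, 0.2472]
tool_rot: [180.0, -0.0, 6.0]
force: [0.2, 0.5, -0.0]
grip_width: 0.0871
grasp_force: 0.0
```

```bash
python3 - <<'E'
from h import *
print(onz('top',[(205.9,273.6)],.115))
go([.448,.248,.25],7)
m=env.camera_model('wrist'); w=snap('wrist','w11.png'); np.savez('w11.npz',**m)
print(proj('wrist',[.448,.248,.115],m))
E
```

```text
[[0.44814974 0.24814756 0.115     ]]
t 22.62 tcp [0.4091 0.248  0.2472] [ 1.7999e+02 -1.0000e-02  5.9900e+00] w 0.0871 dp(now axes) [38.7  4.1 -2.8] dp(target axes) [38.6  4.7 -2.8] dr [ 0.0002 -0.0001 -0.0176]
[[325.94139681 171.34824085]]
```

View pics/w11.png

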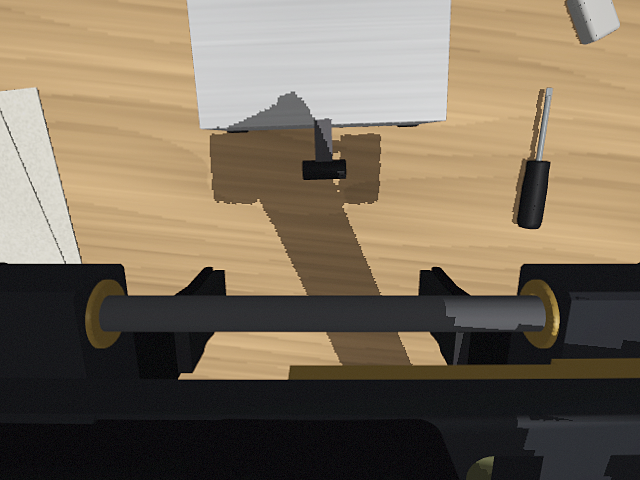

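The bar is centred at about (324,169), spanning x 303–346. The lid's front edge runs from (202,129) to (447,121).

```bash
python3 - <<'E'
from h import *
m=dict(np.load('w11.npz')); im=cv2.imread('pics/w11.png'); g=cv2.cvtColor(im,cv2.COLOR_BGR2GRAY)
k=np.zeros_like(g); k[155:185,290:360]=(g[155:185,290:360]<45); k=cv2.morphologyEx(k,cv2.MORPH_OPEN,np.ones((7,7)))
c=max(cv2.findContours(k,cv2.RETR_EXTERNAL,cv2.CHAIN_APPROX_NONE)[0],key=cv2.contourArea);r=cv2.minAreaRect(c);print(r,cv2.boundingRect(c))
b=onz('wrist',[r[0]],.117,m)[0];print('bar',b,np.linalg.norm(np.diff(onz('wrist',[(303,169),(346,168)],.115,m),axis=0)))
p=onz('wrist',[(202,129),(447,121)],.114,m);d=p[0]-p[1];print(p,'yaw',np.degrees(np.arctan2(-d[0],d[1])))
go([b[0],b[1],.15],7)
E
```

```text
((323.65557861328125, 169.5118865966797), (18.437318801879883, 43.31908416748047), 88.02507019042969) (302, 160, 44, 20)
bar [0.44946492 0.25007526 0.117     ] 0.03565717996956841
[[0.47143004 0.35180968 0.114     ]
 [0.498386   0.15484254 0.114     ]] yaw 7.7928100040073875
t 22.68 tcp [0.409  0.2481 0.2472] [179.99  -0.     6.  ] w 0.0871 dp(now axes) [40.4  2.2 97.2] dp(target axes) [40.4  2.9 97.2] dr [ 0.0002 -0.     -0.0175]
```

>>> step_arm:
  moves:
    - {"dp": [0, 0, 20], "dr": [0, 0, -0.028], "fingers": 0}
    - {"dp": [20, 2, 30], "dr": [0, 0, 0], "fingers": 0}
    - {"dp": [20, 2, 30], "dr": [0, 0, 0], "fingers": 0}
    - {"dp": [0, 0, 0], "dr": [0, 0, 0], "fingers": 0}
    - {"dp": [0, 0, 25], "dr": [0, 0, 0], "fingers": 0.15}

```text
time_s: 23.3
tool_pos: [0.4502, 0.2509, 0.144]
tool_rot: [-179.9, -0.2, 7.6]
force: [-0.1, -0.4, -0.5]
grip_width: 0.0824
grasp_force: 0.0
```

>>> step_arm:
  moves:
    - {"dp": [0, 0, 25], "dr": [0, 0, 0], "fingers": 0.2}
    - {"dp": [0, 0, 20], "dr": [0, 0, 0], "fingers": 0.2}
    - {"dp": [0, 0, 12], "dr": [0, 0, 0], "fingers": 0.2}
    - {"dp": [0, 0, 3], "dr": [0, 0, 0], "fingers": 0.2}
    - {"dp": [0, 0, 0], "dr": [0, 0, 0], "fingers": 0.2}

```text
time_s: 23.92
tool_pos: [0.4495, 0.2498, 0.0827]
tool_rot: [-180.0, -0.0, 7.6]
force: [0.4, 0.3, 0.6]
grip_width: 0.0698
grasp_force: 0.0
```

```bash
python3 - <<'E'
from h import *
go([.4494,.2493,.082],7.6)
m=env.camera_model('wrist'); w=snap('wrist','w12.png')
print(proj('wrist',[[.4494,.2493,.123]],m))
E
```

```text
t 23.93 tcp [0.4495 0.2498 0.0827] [-1.7999e+02 -4.0000e-02  7.6200e+00] w 0.0698 dp(now axes) [-0.2  0.4  0.7] dp(target axes) [-0.1  0.4  0.7] dr [-0.0002 -0.0006  0.0003]
[[321.70657978 300.36418538]]
```

>>> step_arm:
  moves:
    - {"dp": [0, 0, 0], "dr": [0, 0, 0], "fingers": 0.5}
    - {"dp": [0, 0, 0], "dr": [0, 0, 0], "fingers": 0.8}
    - {"dp": [0, 0, 0], "dr": [0, 0, 0], "fingers": 0.8}
    - {"dp": [0, 0, 0], "dr": [0, 0, 0], "fingers": 0.8}
    - {"dp": [0, 0, 0], "dr": [0, 0, 0], "fingers": 0.8}
  squeeze: 25

```text
time_s: 24.6
tool_pos: [0.4491, 0.2506, 0.0823]
tool_rot: [-179.9, -0.0, 7.6]
force: [-1.2, 3.1, -0.7]
grip_width: 0.0356
grasp_force: 25.0
```

>>> step_arm:
  moves:
    - {"dp": [0, 0, 0], "dr": [0, 0, 0], "fingers": 0.8}
    - {"dp": [0, 0, 0], "dr": [0, 0, 0], "fingers": 0.8}
    - {"dp": [0, 0, 0], "dr": [0, 0, 0], "fingers": 0.8}
    - {"dp": [0, 0, 0], "dr": [0, 0, 0], "fingers": 0.8}
    - {"dp": [0, 0, 0], "dr": [0, 0, 0], "fingers": 0.8}

```text
time_s: 25.22
tool_pos: [0.4491, 0.2505, 0.0824]
tool_rot: [-179.9, -0.0, 7.6]
force: [0.5, 5.3, -1.7]
grip_width: 0.0359
grasp_force: 25.0
```

>>> step_arm:
  moves:
    - {"dp": [0.4, 0, -9.4], "dr": [0, 0, 0], "fingers": 0.8}
    - {"dp": [0.9, 0, -9.4], "dr": [0, 0, 0], "fingers": 0.8}
    - {"dp": [2.9, 0, -18.6], "dr": [0, 0, 0], "fingers": 0.8}
    - {"dp": [4.5, 0, -18.3], "dr": [0, 0, 0], "fingers": 0.8}
    - {"dp": [6.1, 0, -17.8], "dr": [0, 0, 0], "fingers": 0.8}

```text
time_s: 25.85
tool_pos: [0.4636, 0.2525, 0.1562]
tool_rot: [-179.9, -0.0, 7.7]
force: [3.3, 5.4, -3.9]
grip_width: 0.0358
grasp_force: 25.0
```

>>> step_arm:
  moves:
    - {"dp": [7.6, 0, -17.2], "dr": [0, 0, 0], "fingers": 0.8}
    - {"dp": [9.1, 0, -16.5], "dr": [0, 0, 0], "fingers": 0.8}
    - {"dp": [10.5, 0, -15.7], "dr": [0, 0, 0], "fingers": 0.8}
    - {"dp": [11.8, 0, -14.7], "dr": [0, 0, 0], "fingers": 0.8}
    - {"dp": [6.4, 0, -7], "dr": [0, 0, 0], "fingers": 0.8}

```text
time_s: 26.48
tool_pos: [0.5083, 0.2587, 0.2271]
tool_rot: [-179.9, 0.1, 7.7]
force: [-0.2, 5.3, -2.3]
grip_width: 0.0351
grasp_force: 25.0
```

>>> step_arm:
  moves:
    - {"dp": [6.6, 0, -6.6], "dr": [0, 0, 0], "fingers": 0.8}
    - {"dp": [0, 0, 0], "dr": [0, 0, 0], "fingers": 0.8}
    - {"dp": [0, 0, 0], "dr": [0, 0, 0], "fingers": 0.8}
    - {"dp": [0, 0, 0], "dr": [0, 0, 0], "fingers": 0.8}
    - {"dp": [0, 0, 0], "dr": [0, 0, 0], "fingers": 0.8}

```text
time_s: 27.1
tool_pos: [0.514, 0.2595, 0.233]
tool_rot: [-179.9, 0.1, 7.7]
force: [-1.2, 4.9, -2.1]
grip_width: 0.0353
grasp_force: 25.0
```

```bash
python3 - <<'E'
from h import *
go([.4491,.2505,.0824],7.6)
s=snap('scene','s13.png');t=snap('top','t13.png');w=snap('wrist','w13.png')
a=cv2.resize(s[60:260,320:500],(396,440));b=cv2.resize(t[150:300,140:275],(396,440))
cv2.imwrite('pics/chk2.png',np.hstack([a,b])[...,::-1])
E
```

```text
t 27.10 tcp [0.514  0.2595 0.233 ] [-1.7992e+02  1.1000e-01  7.7000e+00] w 0.0353 dp(now axes) [-65.3   0.4 150.7] dp(target axes) [-65.6   0.3 150.6] dr [-0.0014  0.002   0.0017]
```

View pics/chk2.png

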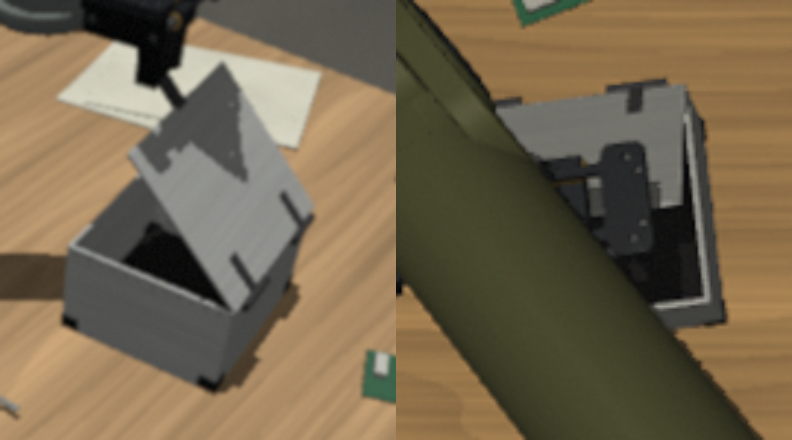

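The lid is raised and held on its bar. The bar rose 150.6 mm and moved 65.5 mm forward, which matches about 45°. I'll hold briefly and hand in.

>>> step_arm:
  moves:
    - {"dp": [0, 0, 0], "dr": [0, 0, 0], "fingers": 0.8}
    - {"dp": [0, 0, 0], "dr": [0, 0, 0], "fingers": 0.8}
    - {"dp": [0, 0, 0], "dr": [0, 0, 0], "fingers": 0.8}
    - {"dp": [0, 0, 0], "dr": [0, 0, 0], "fingers": 0.8}
    - {"dp": [0, 0, 0], "dr": [0, 0, 0], "fingers": 0.8}

```text
time_s: 27.88
tool_pos: [0.514, 0.2595, 0.233]
tool_rot: [-179.9, 0.1, 7.7]
force: [-0.5, 4.7, -1.3]
grip_width: 0.0356
grasp_force: 25.0
```

```bash
python3 -c "
from h import *
go([.514,.2595,.233]);print(env.sign_off())"
```

```text
t 27.88 tcp [0.514  0.2595 0.233 ] [-1.7992e+02  1.1000e-01  7.7000e+00] w 0.0356 dp(now axes) [-0. -0. -0.] dp(target axes) [-0. -0. -0.] dr [0. 0. 0.]
the job is handed in; nothing more can be done
None
```

I nested all three cups on the mat and let them go, raised the lid to about 45° and am holding it with the fingers, and handed the job in at 27.9 s; the hand-in returned no verdict.

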